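# Join a frame rail with a cam lock

### The job

Lay the wooden rail in the channel of the joining jig with its bolt towards the cam lock, and slide it in until it comes up against the red sprung buffer pins, so that its upright brass pin stands in the open mouth of the cam. Let go of the rail, then turn the cam by its crank knob about half a turn clockwise until its hook has drawn the rail up firmly against both blue packing blocks; the packing is set a little differently for each job, so stop when you feel it come up tight, and do not force it further. Let go, and do not disturb the glue bottle, the tack tin or the tape roll.

Things in the scene. Friction and masses are not known exactly. Their poses are not given: they have to be found in the camera images.
- jig: Joining jig fixed on the worktop: plywood board 265 x 100 mm, 8 mm thick, with the cam lock and a channel for the rail. Origin: on the cam's upright axis, at worktop level. +x runs along the channel (middle at y = 0) from its open end towards the cam, z up; the board reaches from x = -220 to +45 mm. The channel floor is the board's top, z = 8 mm.
- rail_mid (a point): Centre of the loose wooden rail (half-way up): 140 mm long (this point's x), 36 mm wide (y), 30 mm tall, 0.18 kg, lying flat on the worktop. A flat steel draw bolt, 10 mm wide, sticks out of the middle of its +x end face, which is at x = +70 mm; the bolt ends at x = +101 mm.
- rail_pin (a point): Middle of the upright brass pin (8 mm thick) on the end of the rail's draw bolt, 96 mm along +x from the rail's centre and 6.5 mm higher; its top is 25 mm over the rail's underside. At the buffer's first touch it is 23 mm from the cam's axis. It passes under the disc, so the rail must be laid down farther back (pin 45 mm or more from the cam's axis) and then slid in.
- rail: The same loose rail; origin at the centre of its underside, +x towards the bolt.
- glue_bottle: Bystander: white glue bottle with yellow spout, 48 mm wide, 134 mm tall, origin at its foot.
- tack_tin: Bystander: round cream-coloured tin, 64 mm wide, 29 mm tall, origin at its foot.
- tape_roll: Bystander: roll of tan tape lying flat, 100 mm wide, 25 mm tall, origin at its foot.
- channel (a point): Middle of the channel's floor, at jig x = -125 mm, z = 8 mm; axes as the jig's. The channel's sides are two pairs of aluminium fences with flared tops, 39 mm apart, tops 12 mm above the floor, at x = -87 to -29 and +35 to +73 mm from here. Between the pairs the sides are open, so that fingers can reach down beside the rail and slide with it.
- buffer_tip (a point): Middle between the tips of the twin red sprung buffer pins (5 mm thick, 19 mm apart, moving as one) at the channel's end, at jig x = -49 mm, y = 0, z = 22 mm when out. They meet the rail's end face either side of its bolt and push back with 4 N at first touch and 0.5 N more per mm; they slowly push a released rail back to first touch.
- packing_mid (a point): Nominal place midway between the two blue packing blocks (each 5.5 mm wide, 29 mm tall, at y = -18 to -12.5 and +12.5 to +18 mm), level with their faces, which look down the channel to the rail. Given for a nominal setting; the true faces stand up to 3.5 mm nearer or farther along x, different for each job and not measured.
- cam_knob (a point): Middle of the black knob (15 mm thick, 31 mm tall, from 53 to 84 mm above the worktop, this point 68 mm above it) that stands on the end of the cam's crank, 50 mm from the cam's axis; it spins freely on its pin. The crank (top 52 mm above the worktop) lies on the cam's disc along this point's x axis, outwards.
- cam_axis (a point): Centre of the cam's steel disc (72 mm wide, from 40 to 46 mm above the worktop), on the cam's upright axis, 46 mm above the worktop. Under the disc hangs a spiral hook wall, down to 26.5 mm above the worktop, with one gap, the mouth, on the side opposite the crank, marked by a red dot on the disc. The crank circles clear above the rail.
- cam_lock (a joint): Cam angle, rad, clockwise from above; 0 = red dot towards the rail, crank away from it. Starts at -0.6 to 0. The pin can enter at -0.8 to 0.1; the hook takes it at about 0.9, draws 4.2 mm per rad; the rail meets the packing between 2.2 and 4.1. Push along the knob's slow path: 2 to 4 N against the buffer alone, then rising; 5.5 to 8 N is tight, 10 N forced. Stays where it is left.
There are look-alikes about, which are no part of the job. Of the things that look like the rail, the smaller one is meant.

How it is judged:
By the outcome, as a careful person would: the job done as asked, in the order asked, and still so for the second after the job is handed in, with the robot touching nothing.
It also fails if it takes over 67 s, if anything falls off the work surface, if the arm or the gripper's body presses on something with over 40 N, if the wrist force passes 120 N, or if a joint passes its speed limit or range.

### The arm

A 6-joint arm with a two-finger parallel gripper is mounted at the origin on a cart in front of the work surface, level with it; the furniture and walls round the work are solid. World frame = base frame: x ahead of the robot, y to its left, z up, the work surface at z = 0. Lengths are in m, angles in degrees, forces in N, time in s.
With the tool pointing down it reaches from about 0.35 to 0.875 m from the base axis. Payload 4.2 kg.
Tool frame: the origin (TCP) lies midway between the tips of the shut fingers; the grasp point (between the pads) lies 19 mm behind it; z points along the fingers, y is the line along which they close (so a half turn about z gives the same grasp; the last joint's range is limited). The gripper opens to 87 mm and grips with 3 to 60 N. Pads are 19 mm wide; open, the fingers measure 117 mm over their backs; the gripper's body (75 mm by 190 mm) begins 51 mm behind the grasp point.
Start: joints at [-60.47, 22.042, 0.453, 0, -68.411, -14.817], TCP at [0.159, -0.604, 0.223] pointing down, gripper open.
Joint ranges: [-179.83, 179.83], [-69.29, 118.12], [-61.27, 80.66], [-181.25, 117.63], [-171.15, -9.14], [-177.46, 177.46]. Speed limits (degrees/s): [159.86, 159.86, 180, 180, 180, 180].

### API

Orientations are given as a 3x3 rotation matrix whose columns are the frame's x, y, z axes.
In Python, from station import sense, capture, finish_job, silhouettes, landmark_of gives the robot as it stands.
- The arm moves only by the tool step_arm, never from a script. Its arguments are lists of equal length, an entry for each row: "linear": the shift along the tool's x, y, z in mm, a list of three; "delta_rot": the turn, a rotation vector about the tool's x, y, z in rad, a list of three; "grip": the finger opening in mm, from 0 to 87. A call has 1 to 10 rows; each row shifts and turns the commanded pose from where the row before left it, along the tool's axes as they then stand; what a row does not reach is not made up. A row lasts 1/8 s, in which the tool goes at most 62.5 mm and 10.7 degrees, less where a joint would pass 70% of its speed; a pose out of reach is approached as far as the arm can. A call with a gripper value outside its range is refused whole. The fingers move at their own pace and stop on an object; the grip force is fixed at half the most. Time passes only in rows, so rows that do not move let the fingers close. It gives the time, the measured TCP pose, the force, the opening and the grip force at its end, in the units of the state.
- sense(): the state, without advancing time (a new reading comes with each control period).
- capture(name): name is "scene" or "top"; returns a dict with "img" (420x560x3 uint8, red, green, blue), "fx", "fy", "cx", "cy" (pixels), "world_to_cam" (4x4, takes a point from world to camera coordinates). Camera axes: x right, y up, looking along -z (the intrinsics and any distortion apply to the point x, -y, -z); pixel columns grow to the right and rows downward; lengths in m; the calibration is good to about 2 mm. A picture is of the moment at which its call begins. There is no depth.
- finish_job(): hands the job in; it is judged then, once.
Trained networks look in the newest picture that a camera, given by its name, has taken for a name from the list of things; names that differ only in an ending like _2 or _b are one class to them, and where a whole thing is asked for, a point or a joint stands for the part that bears it (a point fixed in the world has none). Each returns a list of dicts, best first, with "score" (0 to 1); they miss things now and then, are a little off and sometimes report something else, mostly with a low value. They report only what shows in the picture. A call takes as long as a camera call. They do not tell look-alikes from the thing itself.
- silhouettes(camera, label): "mask" (420x560 bool, what is visible of it) and "point" ([column, row] in pixels, amid what is visible of it).
- landmark_of(camera, label): "point" ([column, row] in pixels: a listed point, or the origin of a listed thing).
The state is a dict: "time_s": time; "joints": joint angles; "joint_velocities": joint speeds; "effort": joint torques, N m; "tcp_pos": TCP position; "ee_rot": TCP orientation; "wrist_force": force on the tool from outside, world axes, zero at the start; "moment": the same for the moment, N m; "gripper_width": opening from 0.0 (shut) to 1.0 (fully open); "gripper_force": force on a finger pad.
Only numpy, scipy, OpenCV 4.12 (cv2) and the standard library are available. Lean on these libraries where they do the work, as an engineer would, in place of code of your own. Each camera call takes 0.05 s, during which the arm holds its last target. There are 200 camera calls.

## Working session

There is one attempt and no reset: what is moved stays moved. The work goes in short steps, Python scripts to look and compute and a tool call to move; the robot and the scene stay as the last step left them, time stands still between calls to the robot, and variables do not carry over. Pictures are saved under pics/ and viewed, at most 10 in all, crops included, and the job is handed in when it is done.

Besides the shell and the picture viewer there is one more tool, called as name(argument=value, ...) on one line, values as JSON. step_arm: Moves the arm, as the interface text tells. Its arguments: {"type":"object","properties":{"linear":{"type":"array"},"delta_rot":{"type":"array"},"grip":{"type":"array"}},"required":["linear","delta_rot","grip"]}

```bash
mkdir -p pics; ls; cat > h.py <<'E'
import numpy as np, cv2
from station import sense, capture, finish_job, silhouettes, landmark_of
def ray(c,p):
    T=np.array(c["world_to_cam"]);R=T[:3,:3];o=-R.T@T[:3,3]
    d=np.array([(p[0]-c["cx"])/c["fx"],-(p[1]-c["cy"])/c["fy"],-1.0]);return o,R.T@d
def atz(c,p,z):
    o,d=ray(c,p);return o+d*(z-o[2])/d[2]
def tri(c1,p1,c2,p2):
    o1,d1=ray(c1,p1);o2,d2=ray(c2,p2);A=np.stack([d1,-d2],1)
    s=np.linalg.lstsq(A,o2-o1,rcond=None)[0];a=o1+s[0]*d1;b=o2+s[1]*d2
    return (a+b)/2,np.linalg.norm(a-b)
def proj(c,X):
    T=np.array(c["world_to_cam"]);q=T[:3,:3]@np.asarray(X)+T[:3,3]
    return np.array([c["cx"]+c["fx"]*q[0]/-q[2],c["cy"]-c["fy"]*q[1]/-q[2]])
def save(n,im): cv2.imwrite("pics/"+n+".png",cv2.cvtColor(im,cv2.COLOR_RGB2BGR))
E
python3 - <<'E'
from h import *
C={n:capture(n) for n in("scene","top")}
print([k for k in C["top"]])
for n,c in C.items():
    save("a_"+n,c["img"]);T=np.array(c["world_to_cam"]);print(n,c["fx"],c["cx"],c["cy"],(-T[:3,:3].T@T[:3,3]).round(3))
Z=dict(jig=0,rail_mid=.015,rail_pin=.0215,rail=0,glue_bottle=0,tack_tin=0,tape_roll=0,channel=.008,buffer_tip=.022,packing_mid=.022,cam_knob=.068,cam_axis=.046)
for l,z in Z.items():
    for n in C:
        for r in landmark_of(n,l)[:4]:
            print(l,n,round(r["score"],2),np.round(r["point"],1),atz(C[n],r["point"],z).round(4)[:2])
E
```

```text
pics
['img', 'fx', 'fy', 'cx', 'cy', 'world_to_cam']
scene 472.9323836598522 269.4685805337499 210.73477815718965 [-0.086  0.703  0.955]
top 451.41010295439554 279.1345686985889 206.9105421466879 [0.505 0.011 1.127]
jig scene 0.77 [245.2 237.3] [0.6133 0.0982]
jig scene 0.7 [257.9 228.6] [0.6139 0.0487]
jig top 0.89 [247.7 211.5] [0.6107 0.1116]
rail_mid scene 0.62 [286.4 255.8] [0.4763 0.0743]
rail_mid scene 0.59 [357.1 222.4] [ 0.4256 -0.1639]
rail_mid top 0.86 [362.8 283.1] [ 0.4281 -0.1667]
rail_mid top 0.59 [259.6 262.8] [0.4825 0.083 ]
rail_pin scene 0.81 [405.3 223.6] [ 0.3244 -0.2536]
rail_pin scene 0.71 [257.  276.8] [0.4743 0.1832]
rail_pin top 0.93 [223.6 272.3] [0.4616 0.1707]
rail_pin top 0.86 [397.3 332. ] [ 0.3118 -0.2428]
rail scene 0.9 [358.4 224.4] [ 0.426  -0.1739]
rail scene 0.73 [282.2 256.8] [0.4906 0.075 ]
rail top 0.87 [361.9 286.5] [ 0.4188 -0.1666]
rail top 0.76 [261.9 262.8] [0.482  0.0782]
glue_bottle scene 0.64 [252.2 180.8] [ 0.7837 -0.0862]
glue_bottle scene 0.51 [321.7 174.4] [ 0.6527 -0.2727]
glue_bottle top 0.61 [325.4 146. ] [ 0.7729 -0.0886]
tack_t
[... 446 characters left out ...]
nel top 0.57 [247.8 212.1] [0.6085 0.1106]
buffer_tip scene 0.18 [250.9 181.5] [ 0.7639 -0.0627]
buffer_tip top 0.54 [267.5 214.1] [0.601  0.0609]
buffer_tip top 0.53 [249.8 211.9] [0.6075 0.1044]
packing_mid scene 0.58 [255.  228.3] [0.6042 0.0689]
packing_mid scene 0.35 [325.2 173.9] [ 0.6297 -0.2603]
packing_mid top 0.62 [263.9 213.5] [0.6027 0.0698]
cam_knob scene 0.95 [238.  236.7] [0.5781 0.1534]
cam_knob scene 0.35 [282.6 257.6] [0.447  0.1209]
cam_knob top 0.9 [228.5 222.5] [0.5794 0.1512]
cam_axis scene 0.74 [261.4 276.2] [0.4535 0.1878]
cam_axis scene 0.66 [246.  231.8] [0.5934 0.1119]
cam_axis scene 0.18 [191.9 310.5] [0.4907 0.373 ]
cam_axis top 0.83 [245.7 209.3] [0.6119 0.1122]
```

View pics/a_scene.png

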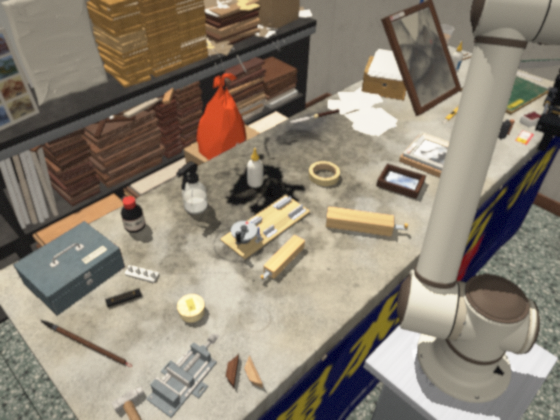

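View pics/a_top.png

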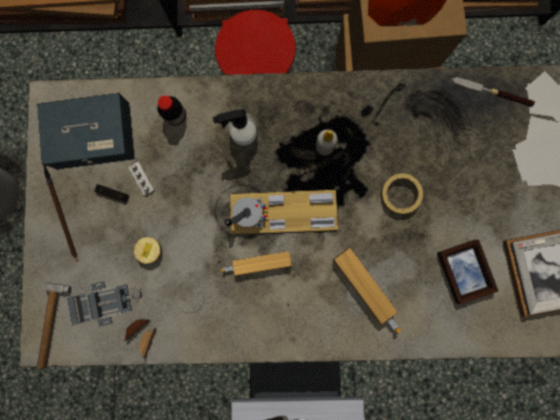

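Two things could be taken for the rail. The small bar is at top (261,263) / scene (284,257), and the large one is at top (365,285) / scene (360,222). The smaller is meant, so I choose (261,263) and check it in a close crop.

```bash
python3 - <<'E'
from h import *
c=capture("top");s=capture("scene")
im=cv2.resize(c["img"][180:290,210:345],None,fx=5.9,fy=5.4,interpolation=cv2.INTER_CUBIC)
save("crop1",im)
for n,cam,z in(("top",c,.030),("scene",s,.030)):
    for l in("rail","jig","cam_lock"):
        for r in silhouettes(n,l)[:3]:
            m=r["mask"].astype(np.uint8);cn=max(cv2.findContours(m,0,2)[0],key=cv2.contourArea)
            zz=.008 if l=="jig" else z
            W=np.array([atz(cam,p[0],zz)[:2] for p in cn],np.float32)
            b=cv2.minAreaRect(W*1000);print(n,l,round(r["score"],2),m.sum(),np.round(r["point"]),np.round(b[0],1),np.round(b[1],1),round(b[2],1))
E
```

```text
top rail 0.9 1743 [365. 292.] [ 410.7 -178.6] [225.7  51.6] 34.4
top rail 0.67 848 [258. 261.] [480.6  88.9] [ 36.7 160.5] 8.1
top rail 0.25 598 [147. 249.] [519.9 354.7] [63.4 66.2] 0.2
top jig 0.83 4250 [284. 212.] [608.4  29. ] [100.  278.6] 0.9
top cam_lock 0.98 762 [246. 212.] [608.3 120.2] [87.9 71.2] 88.6
scene rail 0.72 1484 [361. 221.] [ 402.1 -172.2] [225.9  88.2] 34.3
scene rail 0.58 853 [281. 258.] [471.7  98.3] [ 51.  178.3] 6.5
scene jig 0.83 2336 [266. 225.] [611.3  23.5] [116.5 271.4] 1.6
scene cam_lock 0.76 446 [244. 230.] [612.  100.8] [70.9 81.7] 66.3
```

View pics/crop1.png

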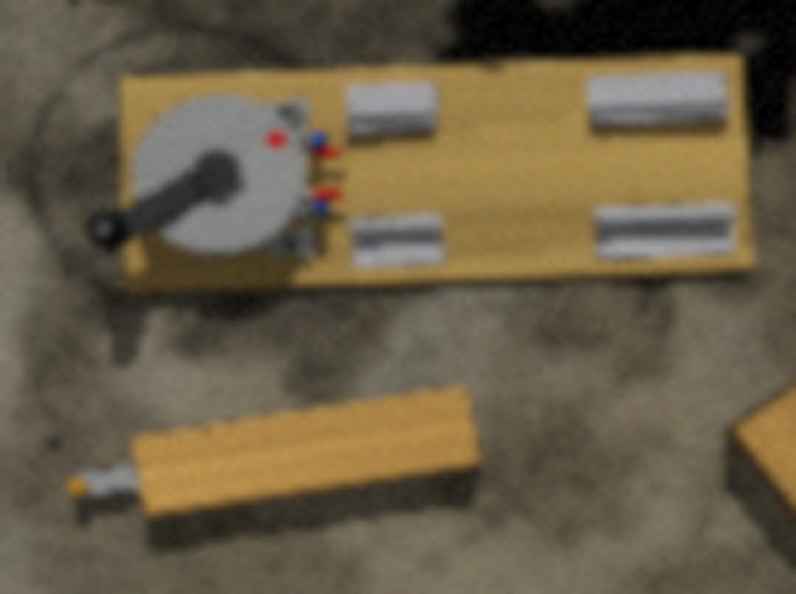

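The crop shows the small rail: brass pin at top px (223,270), bolt end facing the cam side. The jig's disc centre is near (247.3,212), and the red dot points to the rail side. Next I compute poses from the edges.

```bash
python3 - <<'E'
from h import *
c=capture("top");s=capture("scene")
P=lambda u,v:(210+(u+.5)/5.9-.5,180+(v+.5)/5.4-.5)
def quad(name,pts,z):
    W=np.array([atz(c,P(*p),z)[:2]*1000 for p in pts]);print(name,W.round(1).tolist(),'centre',W.mean(0).round(1),'sides',[round(float(np.linalg.norm(W[i]-W[(i+1)%4])),1) for i in range(4)])
    d=(W[0]+W[3]-W[1]-W[2])/2;print('  yaw of +x',np.degrees(np.arctan2(d[1],d[0])).round(2));return W
quad("board",[(121,75),(742,53),(752,271),(125,292)],.008)
quad("rail",[(133,437),(467,387),(480,465),(148,516)],.030)
quad("rail at jig? disc",[(135,173),(220,95),(308,173),(220,252)],.046)
print('knob top',atz(c,P(108,230),.084)[:2]*1000,'dot',atz(c,P(277,139),.046)[:2]*1000,'pin',atz(c,P(77,486),.025)[:2]*1000)
print('bufs',atz(c,P(330,152),.022)[:2]*1000,atz(c,P(330,194),.022)[:2]*1000)
for l in("rail_pin","cam_knob","channel","cam_axis","rail_mid"):
    best=None
    for a in landmark_of("top",l):
        for b in landmark_of("scene",l):
            X,e=tri(c,a["point"],s,b["point"]);
            if e<.012: print(l,(X*1000).round(1),round(e*1000,1))
# rail orange mask, in top
hsv=cv2.cvtColor(c["img"],cv2.COLOR_RGB2HSV)
m=cv2.inRange(hsv,(8,90,120),(28,255,255));m[:248]=0;m[285:]=0;m[:,:228]=0;m[:,300:]=0
k=max(cv2.findContours(m,0,1)[0],key=cv2.contourArea)
b=cv2.minAreaRect(np.array([atz(c,p[0],.030)[:2]*1000 for p in k],np.float32));print(b)
st=sense();print(st["ee_rot"],st["wrist_force"],st["gripper_width"],st["time_s"])
E
```

```text
board [[656.4, 154.3], [660.0, -109.1], [559.2, -109.7], [555.7, 153.8]] centre [607.8  22.3] sides [263.4, 100.8, 263.6, 100.7]
  yaw of +x 90.77
rail [[489.7, 148.5], [508.9, 11.0], [474.2, 6.5], [454.5, 142.7]] centre [481.8  77.2] sides [138.8, 35.0, 137.6, 35.6]
  yaw of +x 98.08
rail at jig? disc [[607.0, 144.2], [641.2, 108.9], [605.3, 73.5], [570.9, 110.0]] centre [606.1 109.2] sides [49.2, 50.5, 50.2, 49.8]
  yaw of +x 133.69
knob top [579.07523471 150.50210751] dot [620.82131212  85.89629001] pin [468.28873461 172.4311974 ]
bufs [616.87910755  65.51638189] [597.66634965  65.88866561]
rail_pin [ 318.1 -242.2   33. ] 5.2
rail_pin [470.8 175.   17.1] 6.8
channel [606.6 -12.1   6.7] 10.7
cam_axis [609.4 112.7  46.8] 9.8
rail_mid [482.2  79.7  17.9] 1.8
rail_mid [484.7  77.   13.8] 1.8
((483.3408508300781, 78.05549621582031), (36.694976806640625, 141.48675537109375), 8.135384559631348)
[[-9.67213789e-01 -2.53963554e-01 -1.69648559e-05]
 [-2.53963553e-01  9.67213789e-01 -1.88297616e-05]
 [ 2.11907157e-05 -1.39039500e-05 -1.00000000e+00]] [ 0.14667099  0.78583507 -0.52247035] 0.9994802854535565 2.45
```

step_arm(linear=[[-34.8,41.9,0],[-34.8,41.9,0],[-34.8,41.9,0],[-34.8,41.9,0],[-34.8,41.9,0],[-34.8,41.9,0],[-34.8,41.9,0],[-34.8,41.9,0],[-34.8,41.9,0],[-34.8,41.9,0]], delta_rot=[[0,0,0],[0,0,0],[0,0,0],[0,0,0],[0,0,0],[0,0,0],[0,0,0],[0,0,0],[0,0,0],[0,0,0]], grip=[87,87,87,87,87,87,87,87,87,87])

```text
time_s: 3.7
tcp_pos: [0.3895, -0.1091, 0.2231]
ee_rot: [[-0.967, -0.254, 0.002], [-0.254, 0.967, 0.0], [-0.002, -0.0, -1.0]]
wrist_force: [1.0, -0.1, -1.1]
gripper_width: 0.999
gripper_force: 0.0
```

step_arm(linear=[[-34.8,41.9,0],[-34.8,41.9,0],[-34.8,41.9,0],[-34.8,41.9,0],[0,0,20],[0,0,20],[0,0,20],[0,0,20],[0,0,20],[0,0,0]], delta_rot=[[0,0,0],[0,0,0],[0,0,-0.182],[0,0,-0.182],[0,0,-0.182],[0,0,-0.182],[0,0,-0.182],[0,0,-0.182],[0,0,-0.182],[0,0,-0.182]], grip=[87,87,87,87,87,87,87,87,87,87])

```text
time_s: 4.95
tcp_pos: [0.4707, 0.0895, 0.1211]
ee_rot: [[0.147, -0.989, -0.003], [-0.989, -0.147, -0.002], [0.001, 0.003, -1.0]]
wrist_force: [0.1, -0.1, 0.1]
gripper_width: 0.995
gripper_force: 0.0
```

step_arm(linear=[[4.4,-10,10],[0,0,25],[0,0,25],[0,0,25],[0,0,18],[0,0,10],[0,0,3],[0,0,0]], delta_rot=[[0,0,0.006],[0,0,0],[0,0,0],[0,0,0],[0,0,0],[0,0,0],[0,0,0],[0,0,0]], grip=[87,87,87,87,87,87,87,70])

```text
time_s: 5.95
tcp_pos: [0.4826, 0.0871, 0.0068]
ee_rot: [[0.135, -0.991, 0.001], [-0.991, -0.135, 0.0], [-0.0, -0.001, -1.0]]
wrist_force: [0.1, -1.0, 0.1]
gripper_width: 0.95
gripper_force: 0.0
```

step_arm(linear=[[0,0,0],[0,0,0],[0,0,0],[0,0,0],[0,0,0],[0,0,0]], delta_rot=[[0,0,0],[0,0,0],[0,0,0],[0,0,0],[0,0,0],[0,0,0]], grip=[50,40,30,30,30,30])

```text
time_s: 6.7
tcp_pos: [0.4818, 0.0868, 0.0065]
ee_rot: [[0.135, -0.991, -0.001], [-0.991, -0.135, -0.0], [0.0, 0.001, -1.0]]
wrist_force: [-1.4, -0.3, 1.5]
gripper_width: 0.41
gripper_force: 30.0
```

step_arm(linear=[[0,0,-15],[0,0,-25],[0,0,-25],[32.6,-27.5,0],[32.6,-27.5,0],[32.6,-27.5,0],[32.5,-27.5,0],[0,0,0],[0,0,0]], delta_rot=[[0,0,0],[0,0,0],[0,0,0],[0,0,0],[0,0,0],[0,0,0],[0,0,0.121],[0,0,0],[0,0,0]], grip=[30,30,30,30,30,30,30,30,30])

```text
time_s: 7.82
tcp_pos: [0.6078, -0.0273, 0.0705]
ee_rot: [[0.015, -1.0, -0.002], [-1.0, -0.015, 0.0], [-0.0, 0.002, -1.0]]
wrist_force: [0.1, -0.3, -1.7]
gripper_width: 0.41
gripper_force: 30.0
```

```bash
python3 - <<'E'
from h import *
c=capture("top");s=sense();print(s["tcp_pos"],s["ee_rot"],s["wrist_force"])
save("top2",cv2.resize(c["img"][170:270,215:350],None,fx=5.9,fy=5.9,interpolation=cv2.INTER_CUBIC))
E
```

```text
[ 0.60772187 -0.02686411  0.07087781] [[ 1.55362064e-02 -9.99877592e-01 -1.85141337e-03]
 [-9.99879305e-01 -1.55362708e-02  2.04369726e-05]
 [-4.91985304e-05  1.85087240e-03 -9.99998286e-01]] [ 0.19549197  0.18017476 -1.70188778]
```

View pics/top2.png

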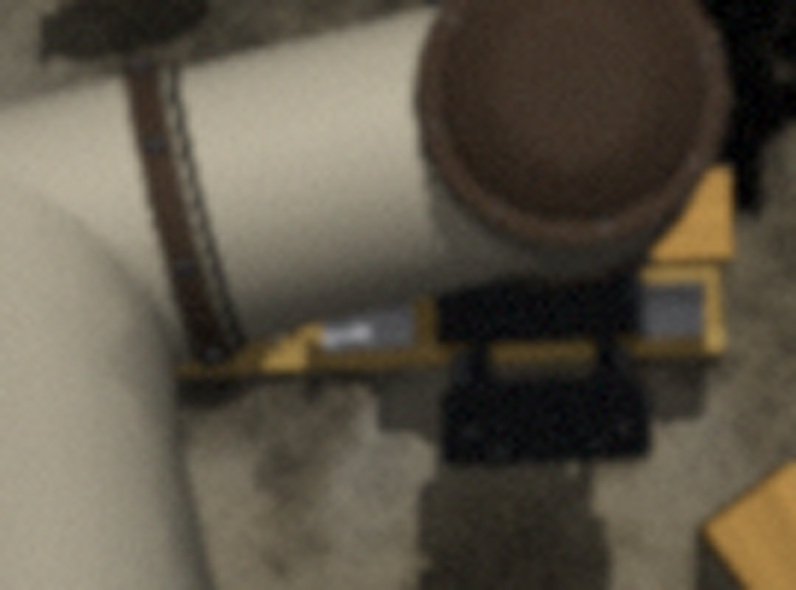

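```bash
python3 - <<'E'
from h import *
c=capture("top")
P=lambda u,v:(215+(u+.5)/5.9-.5,170+(v+.5)/5.9-.5)
print("rail rear lower corner meas",atz(c,P(733,262),.094)[:2]*1000)
s=sense();p=s["tcp_pos"]*1000 if hasattr(s["tcp_pos"],'shape') else np.array(s["tcp_pos"])*1000
print("expected",p[0]-18-.015*79,p[1]-79)
Q=lambda u,v:(210+(u+.5)/5.9-.5,180+(v+.5)/5.4-.5)
print("board edges now",atz(c,P(722,352),.008)[:2]*1000,"first",atz(c,Q(752,271),.008)[:2]*1000)
g=c["img"].astype(int)
for u in(332,335,337): print(u,g[198:220,u].tolist())
E
```

```text
rail rear lower corner meas [ 591.09411    -105.80370587]
expected 588.6664398632315 -105.60112256463941
board edges now [ 560.50274223 -109.57598802] first [ 559.18254948 -109.73850781]
332 [[64, 51, 39], [66, 53, 40], [68, 53, 40], [85, 65, 44], [102, 78, 43], [125, 96, 54], [148, 113, 59], [167, 128, 68], [177, 137, 73], [176, 134, 68], [174, 132, 69], [172, 134, 70], [174, 133, 71], [171, 131, 69], [167, 129, 66], [140, 107, 56], [112, 86, 45], [125, 100, 55], [141, 117, 69], [122, 105, 74], [84, 77, 67], [67, 63, 62]]
335 [[92, 68, 39], [139, 107, 60], [165, 128, 69], [171, 130, 71], [173, 132, 71], [173, 132, 72], [170, 131, 68], [177, 138, 72], [182, 139, 74], [177, 136, 72], [175, 134, 74], [173, 132, 71], [171, 132, 69], [173, 134, 70], [166, 129, 68], [139, 108, 56], [104, 80, 40], [126, 102, 58], [142, 116, 65], [141, 115, 65], [136, 111, 65], [136, 111, 68]]
337 [[88, 69, 38], [138, 106, 58], [161, 126, 68], [162, 125, 65], [165, 127, 71], [163, 121, 65], [162, 121, 64], [169, 129, 68], [175, 132, 73], [170, 129, 67], [169, 130, 70], [168, 128, 71], [173, 131, 75], [173, 133, 74], [166, 131, 70], [130, 100, 56], [96, 77, 49], [86, 72, 50], [94, 81, 57], [96, 82, 57], [98, 85, 58], [99, 87, 61]]
```

```bash
cat >> h.py <<'E'
def wire(im,c,org,yaw,x0,x1,w,z0,z1,col,k,off):
    a=np.radians(yaw);R=np.array([[np.cos(a),-np.sin(a)],[np.sin(a),np.cos(a)]])
    for z in(z0,z1):
        q=[(proj(c,np.r_[np.array(org)+R@np.array(p),z])-off+.5)*k-.5 for p in((x0,-w),(x1,-w),(x1,w),(x0,w))]
        cv2.polylines(im,[np.round(np.array(q)*8).astype(np.int32)],True,col,1,cv2.LINE_AA,3)
E
python3 - <<'E'
from h import *
s=sense();p=np.array(s["tcp_pos"]);R=np.array(s["ee_rot"]);yaw=np.degrees(np.arctan2(-R[1,0],-R[0,0]));z0=p[2]-.0065
print(p,yaw)
out=[]
for n,off,k in(("top",(310,185),9.5),("scene",(215,180),4)):
    c=capture(n);off=np.array(off);h=60 if n=="top" else 90;w=40 if n=="top" else 110
    im=cv2.resize(c["img"][off[1]:off[1]+h,off[0]:off[0]+w],None,fx=k,fy=k,interpolation=cv2.INTER_CUBIC)
    wire(im,c,p[:2],yaw,-.079,.061,.018,z0,z0+.03,(255,0,255),k,off)
    wire(im,c,(.6064,.1096),90.8,-.22,.045,.05,0,.008,(0,255,255),k,off)
    out.append(cv2.copyMakeBorder(im,0,max(0,570-im.shape[0]),0,0,0)[:570])
im=np.hstack(out);im=cv2.resize(im,None,fx=min(1,800/im.shape[1]),fy=min(1,800/im.shape[1]));print(im.shape);save("ov",im)
E
```

```text
[ 0.60785144 -0.02660112  0.07118985] 90.92227997208454
(556, 800, 3)
```

View pics/ov.png

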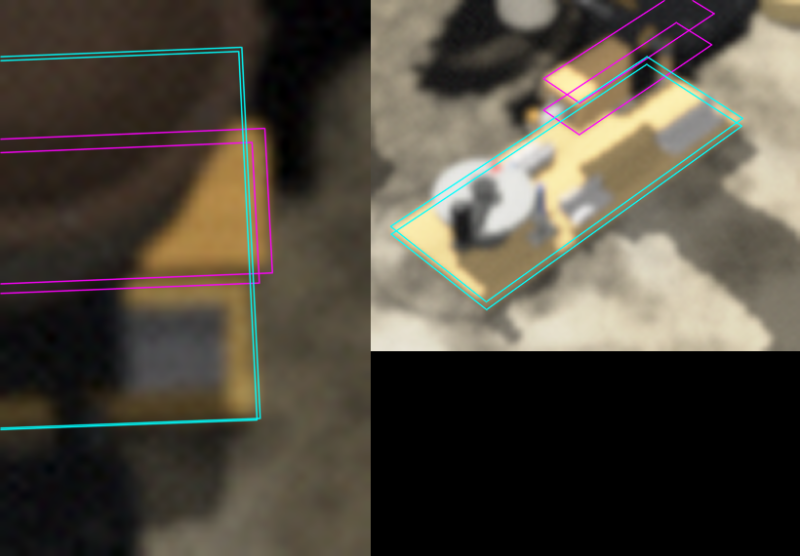

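step_arm(linear=[[0,0,14],[0,0,14],[0,0,13],[0,0,4],[0,0,3],[0,0,0]], delta_rot=[[0,0,0],[0,0,0],[0,0,0],[0,0,0],[0,0,0],[0,0,0]], grip=[30,30,30,30,30,30])

```text
time_s: 8.78
tcp_pos: [0.609, -0.0272, 0.0236]
ee_rot: [[0.015, -1.0, 0.0], [-1.0, -0.015, -0.0], [0.0, -0.0, -1.0]]
wrist_force: [-0.3, 0.5, -2.7]
gripper_width: 0.409
gripper_force: 30.0
```

step_arm(linear=[[0,0,3],[0,0,3],[0,0,2],[0,0,0]], delta_rot=[[0,0,0],[0,0,0],[0,0,0],[0,0,0]], grip=[30,30,30,30])

```text
time_s: 9.28
tcp_pos: [0.6089, -0.0271, 0.0154]
ee_rot: [[0.015, -1.0, -0.0], [-1.0, -0.015, -0.0], [0.0, 0.0, -1.0]]
wrist_force: [0.5, -0.6, -2.0]
gripper_width: 0.413
gripper_force: 30.0
```

step_arm(linear=[[0,0,1],[-4,0,0],[-5,0,0],[-5,0,0],[-4,0,0],[-3,0,0],[0,0,0]], delta_rot=[[0,0,0],[0,0,0],[0,0,0],[0,0,0],[0,0,0],[0,0,0],[0,0,0]], grip=[30,30,30,30,30,30,30])

```text
time_s: 10.15
tcp_pos: [0.6083, -0.0058, 0.0146]
ee_rot: [[0.016, -1.0, -0.0], [-1.0, -0.016, 0.0], [-0.0, 0.0, -1.0]]
wrist_force: [-0.8, 0.9, -0.9]
gripper_width: 0.41
gripper_force: 30.0
```

step_arm(linear=[[-2,0,0],[0,0,0]], delta_rot=[[0,0,0],[0,0,0]], grip=[30,30])

```text
time_s: 10.4
tcp_pos: [0.6082, -0.0042, 0.0146]
ee_rot: [[0.015, -1.0, -0.001], [-1.0, -0.015, -0.0], [0.0, 0.001, -1.0]]
wrist_force: [-1.2, -0.5, -1.0]
gripper_width: 0.412
gripper_force: 30.0
```

step_arm(linear=[[-1.5,0,0],[0,0,0]], delta_rot=[[0,0,0],[0,0,0]], grip=[30,30])

```text
time_s: 10.65
tcp_pos: [0.6082, -0.0027, 0.0146]
ee_rot: [[0.015, -1.0, -0.001], [-1.0, -0.015, -0.0], [0.0, 0.001, -1.0]]
wrist_force: [-1.5, -0.3, 0.7]
gripper_width: 0.41
gripper_force: 30.0
```

step_arm(linear=[[-1.5,0,0],[0,0,0]], delta_rot=[[0,0,0],[0,0,0]], grip=[30,30])

```text
time_s: 10.9
tcp_pos: [0.6082, -0.0012, 0.0146]
ee_rot: [[0.015, -1.0, -0.001], [-1.0, -0.015, -0.0], [0.0, 0.001, -1.0]]
wrist_force: [-2.5, -0.7, 0.7]
gripper_width: 0.41
gripper_force: 30.0
```

step_arm(linear=[[-1.5,0,0],[0,0,0]], delta_rot=[[0,0,0],[0,0,0]], grip=[30,30])

```text
time_s: 11.15
tcp_pos: [0.6082, 0.0002, 0.0146]
ee_rot: [[0.015, -1.0, -0.001], [-1.0, -0.015, -0.0], [0.0, 0.001, -1.0]]
wrist_force: [-3.1, -2.2, 1.8]
gripper_width: 0.411
gripper_force: 30.0
```

step_arm(linear=[[-1,0.7,0],[0,0,0]], delta_rot=[[0,0,0],[0,0,0]], grip=[30,30])

```text
time_s: 11.4
tcp_pos: [0.608, 0.0008, 0.0146]
ee_rot: [[0.015, -1.0, 0.001], [-1.0, -0.015, -0.0], [0.0, -0.001, -1.0]]
wrist_force: [-0.8, -4.7, -0.6]
gripper_width: 0.408
gripper_force: 30.0
```

step_arm(linear=[[-1,0,0],[0,0,0]], delta_rot=[[0,0,0],[0,0,0]], grip=[30,30])

```text
time_s: 11.65
tcp_pos: [0.608, 0.0016, 0.0146]
ee_rot: [[0.015, -1.0, 0.0], [-1.0, -0.015, -0.001], [0.001, -0.0, -1.0]]
wrist_force: [-1.3, -6.0, -0.7]
gripper_width: 0.411
gripper_force: 30.0
```

step_arm(linear=[[0,0,0],[0,0,0],[0,0,0],[0,0,-5],[0,0,-30],[0,0,-45],[50,30,-45],[50,30,0]], delta_rot=[[0,0,0],[0,0,0],[0,0,0],[0,0,0],[0,0,0],[0,0,0],[0,0,0],[0,0,0]], grip=[50,70,80,80,80,80,80,80])

```text
time_s: 12.65
tcp_pos: [0.5561, -0.0911, 0.1369]
ee_rot: [[0.018, -1.0, 0.009], [-1.0, -0.018, 0.0], [-0.0, -0.009, -1.0]]
wrist_force: [-0.2, -1.1, -0.8]
gripper_width: 0.917
gripper_force: 0.0
```

```bash
python3 - <<'E'
from h import *
c=capture("top");s=capture("scene");st=sense();print(st["time_s"],st["tcp_pos"],st["joints"])
a=cv2.resize(c["img"][95:240,205:325],None,fx=4,fy=4,interpolation=cv2.INTER_CUBIC)
b=cv2.resize(s["img"][155:285,165:255],None,fx=4,fy=4,interpolation=cv2.INTER_CUBIC)
b=cv2.copyMakeBorder(b,0,580-b.shape[0],0,0,0);im=np.hstack([a,b])[:, :800];print(im.shape);save("c3",im)
E
```

```text
12.75 [ 0.55086447 -0.09389151  0.13408925] [ 6.92588918e+00  2.02690697e+01 -1.60595099e+01 -3.88478524e-02
 -5.36577460e+01 -6.31363357e+00]
(580, 800, 3)
```

View pics/c3.png

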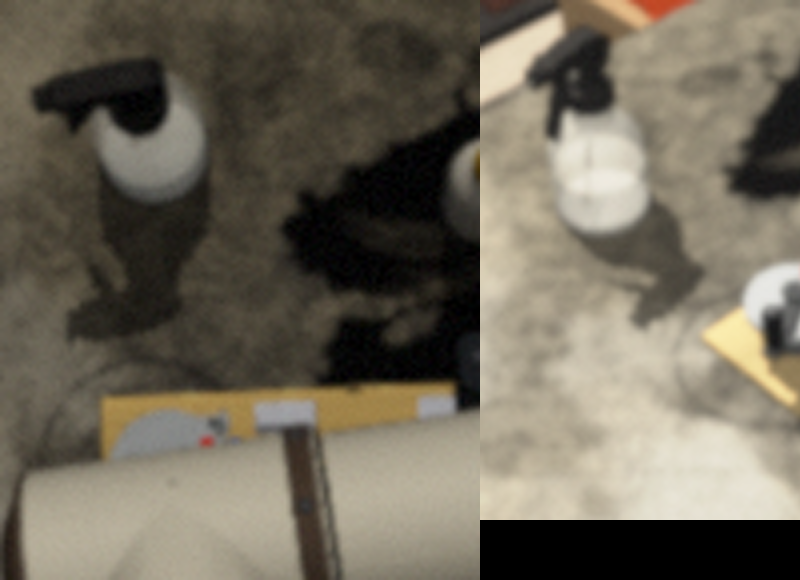

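step_arm(linear=[[-40,-5,0],[-42,-5.5,0],[-42,-5.5,0],[-42,-5.5,0],[-42,-5.5,0],[-42,-5.5,0],[0,0,0],[0,0,0]], delta_rot=[[0,0,0],[0,0,0],[0,0,0],[0,0,0],[0,0,0],[0,0,0],[0,0,0],[0,0,0]], grip=[60,45,45,45,45,45,45,45])

```text
time_s: 13.75
tcp_pos: [0.5821, 0.1596, 0.1326]
ee_rot: [[0.015, -1.0, -0.001], [-1.0, -0.015, -0.0], [0.0, 0.001, -1.0]]
wrist_force: [-0.7, -0.4, -0.3]
gripper_width: 0.518
gripper_force: 0.0
```

```bash
python3 - <<'E'
from h import *
s=capture("scene");c=capture("top");st=sense();print(st["time_s"],st["tcp_pos"],st["gripper_width"])
im=cv2.resize(s["img"][170:270,210:330],None,fx=5.5,fy=5.5,interpolation=cv2.INTER_CUBIC)
off=np.array((210,170));k=5.5
for z,col in((.084,(255,0,0)),(.053,(255,0,255))):
    q=(proj(s,[.5785,.1519,z])-off+.5)*k-.5;cv2.circle(im,tuple(int(v) for v in q),3,col,-1)
wire(im,s,(.6064,.1103),90.8,-.189,-.049,.018,.008,.038,(0,255,0),k,off)
save("c4",im)
E
```

```text
13.85 [0.58216209 0.15867716 0.13275277] 0.5174210490616307
```

View pics/c4.png

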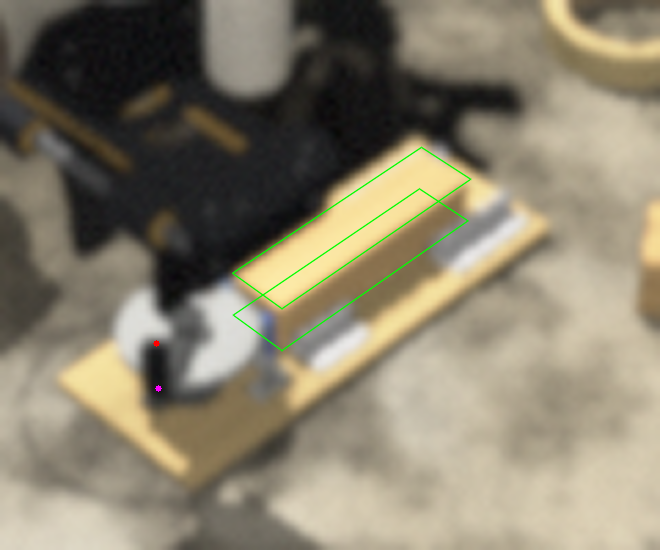

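The picture shows the rail seated in the channel at (350,240). The knob at (155,375) is where I computed it. Now I go down onto it.

step_arm(linear=[[7,3.8,0],[0,0,20],[0,0,25],[0,0,20],[0,0,11],[0,0,0],[0,0,0]], delta_rot=[[0,0,0],[0,0,0],[0,0,0],[0,0,0],[0,0,0],[0,0,0],[0,0,0]], grip=[45,45,45,45,45,45,45])

```text
time_s: 14.72
tcp_pos: [0.5793, 0.1525, 0.0576]
ee_rot: [[0.015, -1.0, 0.002], [-1.0, -0.015, 0.001], [-0.001, -0.002, -1.0]]
wrist_force: [-0.5, 0.8, -0.2]
gripper_width: 0.514
gripper_force: 0.0
```

step_arm(linear=[[0,0,0],[0,0,0],[0,0,0],[0,0,0],[0,0,0]], delta_rot=[[0,0,0],[0,0,0],[0,0,0],[0,0,0],[0,0,0]], grip=[30,20,10,10,10])

```text
time_s: 15.35
tcp_pos: [0.5789, 0.1526, 0.0569]
ee_rot: [[0.015, -1.0, 0.001], [-1.0, -0.015, 0.0], [-0.0, -0.001, -1.0]]
wrist_force: [0.9, 0.7, 1.0]
gripper_width: 0.157
gripper_force: 30.0
```

```bash
cat > arc.py <<'E'
import numpy as np,sys
a0,step,n=map(float,sys.argv[1:4]);R=np.array([[.015,-1],[-1,-.015]])  # rows: tool x, tool y in world
a=np.radians(a0-step*np.arange(int(n)+1));p=50*np.c_[np.cos(a),np.sin(a)];d=np.diff(p,axis=0)@R.T
for i in range(0,len(d),10): print(round(a0-step*i,1),[[*map(float,r.round(1)),0] for r in d[i:i+10]])
print("end",a0-step*n)
E
python3 arc.py 122.9 6 10; python3 arc.py 62.9 4 60
```

```text
122.9 [[-2.5, -4.6, 0], [-2.0, -4.8, 0], [-1.5, -5.0, 0], [-1.0, -5.1, 0], [-0.5, -5.2, 0], [0.1, -5.2, 0], [0.6, -5.2, 0], [1.2, -5.1, 0], [1.7, -5.0, 0], [2.2, -4.7, 0]]
end 62.900000000000006
62.9 [[1.7, -3.0, 0], [1.9, -2.9, 0], [2.1, -2.8, 0], [2.3, -2.6, 0], [2.5, -2.4, 0], [2.7, -2.2, 0], [2.8, -2.1, 0], [3.0, -1.9, 0], [3.1, -1.6, 0], [3.2, -1.4, 0]]
22.9 [[3.3, -1.2, 0], [3.4, -1.0, 0], [3.4, -0.7, 0], [3.5, -0.5, 0], [3.5, -0.2, 0], [3.5, -0.0, 0], [3.5, 0.2, 0], [3.5, 0.5, 0], [3.4, 0.7, 0], [3.4, 1.0, 0]]
-17.1 [[3.3, 1.2, 0], [3.2, 1.4, 0], [3.1, 1.6, 0], [3.0, 1.8, 0], [2.8, 2.0, 0], [2.7, 2.2, 0], [2.5, 2.4, 0], [2.3, 2.6, 0], [2.2, 2.7, 0], [2.0, 2.9, 0]]
-57.1 [[1.7, 3.0, 0], [1.5, 3.1, 0], [1.3, 3.2, 0], [1.1, 3.3, 0], [0.8, 3.4, 0], [0.6, 3.4, 0], [0.4, 3.5, 0], [0.1, 3.5, 0], [-0.1, 3.5, 0], [-0.4, 3.5, 0]]
-97.1 [[-0.6, 3.4, 0], [-0.8, 3.4, 0], [-1.1, 3.3, 0], [-1.3, 3.2, 0], [-1.5, 3.1, 0], [-1.7, 3.0, 0], [-1.9, 2.9, 0], [-2.1, 2.8, 0], [-2.3, 2.6, 0], [-2.5, 2.4, 0]]
-137.1 [[-2.7, 2.2, 0], [-2.8, 2.1, 0], [-3.0, 1.9, 0], [-3.1, 1.6, 0], [-3.2, 1.4, 0], [-3.3, 1.2, 0], [-3.4, 1.0, 0], [-3.4, 0.7, 0], [-3.5, 0.5, 0], [-3.5, 0.2, 0]]
end -177.1
```

step_arm(linear=[[-2.5,-4.6,0],[-2.0,-4.8,0],[-1.5,-5.0,0],[-1.0,-5.1,0],[-0.5,-5.2,0]], delta_rot=[[0,0,0],[0,0,0],[0,0,0],[0,0,0],[0,0,0]], grip=[10,10,10,10,10])

```text
time_s: 15.98
tcp_pos: [0.6036, 0.1602, 0.0568]
ee_rot: [[0.015, -1.0, -0.0], [-1.0, -0.015, -0.0], [0.0, 0.0, -1.0]]
wrist_force: [-1.6, -2.3, 4.4]
gripper_width: 0.157
gripper_force: 30.0
```

step_arm(linear=[[0.1,-5.2,0],[0.6,-5.2,0],[1.2,-5.1,0],[1.7,-5.0,0],[2.2,-4.7,0]], delta_rot=[[0,0,0],[0,0,0],[0,0,0],[0,0,0],[0,0,0]], grip=[10,10,10,10,10])

```text
time_s: 16.6
tcp_pos: [0.6286, 0.1546, 0.0568]
ee_rot: [[0.015, -1.0, -0.001], [-1.0, -0.015, -0.0], [0.0, 0.001, -1.0]]
wrist_force: [-4.6, -2.3, 5.2]
gripper_width: 0.157
gripper_force: 30.0
```

step_arm(linear=[[1.7,-3.0,0],[1.9,-2.9,0],[2.1,-2.8,0],[2.3,-2.6,0],[2.5,-2.4,0]], delta_rot=[[0,0,0],[0,0,0],[0,0,0],[0,0,0],[0,0,0]], grip=[10,10,10,10,10])

```text
time_s: 17.23
tcp_pos: [0.6421, 0.1443, 0.0568]
ee_rot: [[0.015, -1.0, -0.001], [-1.0, -0.015, -0.0], [0.0, 0.001, -1.0]]
wrist_force: [-4.4, -1.3, 6.4]
gripper_width: 0.158
gripper_force: 30.0
```

step_arm(linear=[[3.2,-1.7,-0.4],[2.8,-2.1,0],[3.0,-1.9,0],[3.1,-1.6,0],[3.2,-1.4,0]], delta_rot=[[0,0,0],[0,0,0],[0,0,0],[0,0,0],[0,0,0]], grip=[10,10,10,10,10])

```text
time_s: 17.85
tcp_pos: [0.6514, 0.1298, 0.0569]
ee_rot: [[0.015, -1.0, 0.0], [-1.0, -0.015, 0.001], [-0.001, -0.0, -1.0]]
wrist_force: [-2.9, 2.2, 1.5]
gripper_width: 0.155
gripper_force: 30.0
```

step_arm(linear=[[3.3,-1.2,0],[3.4,-1.0,0],[3.4,-0.7,0],[3.5,-0.5,0],[3.5,-0.2,0]], delta_rot=[[0,0,0],[0,0,0],[0,0,0],[0,0,0],[0,0,0]], grip=[10,10,10,10,10])

```text
time_s: 18.48
tcp_pos: [0.6554, 0.1125, 0.057]
ee_rot: [[0.015, -1.0, 0.001], [-1.0, -0.015, 0.001], [-0.0, -0.001, -1.0]]
wrist_force: [-1.6, 4.7, -1.0]
gripper_width: 0.159
gripper_force: 30.0
```

step_arm(linear=[[3.5,0,0],[3.5,0.2,0],[3.5,0.5,0],[3.4,0.7,0]], delta_rot=[[0,0,0],[0,0,0],[0,0,0],[0,0,0]], grip=[10,10,10,10])

```text
time_s: 18.98
tcp_pos: [0.6541, 0.0985, 0.057]
ee_rot: [[0.015, -1.0, 0.0], [-1.0, -0.015, 0.0], [-0.0, -0.0, -1.0]]
wrist_force: [-0.8, 4.6, -2.6]
gripper_width: 0.16
gripper_force: 30.0
```

step_arm(linear=[[3.4,1.0,0],[3.3,1.2,0],[3.2,1.4,0]], delta_rot=[[0,0,0],[0,0,0],[0,0,0]], grip=[10,10,10])

```text
time_s: 19.35
tcp_pos: [0.6506, 0.0885, 0.057]
ee_rot: [[0.015, -1.0, 0.0], [-1.0, -0.015, 0.0], [-0.0, -0.0, -1.0]]
wrist_force: [0.1, 6.1, -3.6]
gripper_width: 0.155
gripper_force: 30.0
```

step_arm(linear=[[1.6,0.7,0],[1.6,0.8,0],[0,0,0]], delta_rot=[[0,0,0],[0,0,0],[0,0,0]], grip=[10,10,10])

```text
time_s: 19.73
tcp_pos: [0.6486, 0.0848, 0.057]
ee_rot: [[0.015, -1.0, -0.001], [-1.0, -0.015, -0.001], [0.001, 0.001, -1.0]]
wrist_force: [-1.7, 3.0, -4.2]
gripper_width: 0.153
gripper_force: 30.0
```

```bash
cat > f.py <<'E'
from h import *
s=sense();p=np.array(s["tcp_pos"])*1000;F=np.array(s["wrist_force"]);d=p[:2]-[606.2,110.4];a=np.arctan2(d[1],d[0]);t=np.array([np.sin(a),-np.cos(a)]);r=-np.array([-np.cos(a),-np.sin(a)])
print("ang",np.degrees(a).round(1),"cam",(np.radians(90.8)-a).round(3),"rad",np.hypot(*d).round(2),"resist",(-F[:2]@t).round(2),"radial",(F[:2]@r).round(2),"t",s["time_s"])
E
python3 f.py
```

```text
ang -31.1 cam 2.127 rad 49.56 resist 1.67 radial -3.02 t 19.725
```

```bash
python3 arc.py -31 2 55
```

```text
-31.0 [[1.5, 0.9, 0], [1.4, 1.0, 0], [1.4, 1.0, 0], [1.4, 1.1, 0], [1.3, 1.1, 0], [1.3, 1.2, 0], [1.2, 1.2, 0], [1.2, 1.3, 0], [1.1, 1.3, 0], [1.1, 1.4, 0]]
-51.0 [[1.1, 1.4, 0], [1.0, 1.4, 0], [1.0, 1.5, 0], [0.9, 1.5, 0], [0.8, 1.5, 0], [0.8, 1.6, 0], [0.7, 1.6, 0], [0.7, 1.6, 0], [0.6, 1.6, 0], [0.6, 1.6, 0]]
-71.0 [[0.5, 1.7, 0], [0.5, 1.7, 0], [0.4, 1.7, 0], [0.3, 1.7, 0], [0.3, 1.7, 0], [0.2, 1.7, 0], [0.2, 1.7, 0], [0.1, 1.7, 0], [0.0, 1.7, 0], [-0.0, 1.7, 0]]
-91.0 [[-0.1, 1.7, 0], [-0.1, 1.7, 0], [-0.2, 1.7, 0], [-0.3, 1.7, 0], [-0.3, 1.7, 0], [-0.4, 1.7, 0], [-0.4, 1.7, 0], [-0.5, 1.7, 0], [-0.6, 1.7, 0], [-0.6, 1.6, 0]]
-111.0 [[-0.7, 1.6, 0], [-0.7, 1.6, 0], [-0.8, 1.6, 0], [-0.8, 1.5, 0], [-0.9, 1.5, 0], [-0.9, 1.5, 0], [-1.0, 1.4, 0], [-1.0, 1.4, 0], [-1.1, 1.4, 0], [-1.1, 1.3, 0]]
-131.0 [[-1.2, 1.3, 0], [-1.2, 1.2, 0], [-1.3, 1.2, 0], [-1.3, 1.1, 0], [-1.4, 1.1, 0]]
end -141.0
```

step_arm(linear=[[1.4,1.2,0.3],[1.4,0.9,0],[1.4,1.0,0],[1.4,1.0,0]], delta_rot=[[0,0,0],[0,0,0],[0,0,0],[0,0,0]], grip=[10,10,10,10])

```text
time_s: 20.23
tcp_pos: [0.6454, 0.0798, 0.057]
ee_rot: [[0.015, -1.0, 0.001], [-1.0, -0.015, 0.0], [-0.0, -0.001, -1.0]]
wrist_force: [-0.1, 5.1, -3.6]
gripper_width: 0.157
gripper_force: 30.0
```

```bash
python3 f.py
```

```text
ang -38.0 cam 2.248 rad 49.7 resist 3.97 radial -3.17 t 20.225
```

step_arm(linear=[[1.1,1.4,0],[1.3,1.2,0],[1.2,1.2,0],[1.2,1.3,0]], delta_rot=[[0,0,0],[0,0,0],[0,0,0],[0,0,0]], grip=[10,10,10,10])

```text
time_s: 20.72
tcp_pos: [0.6405, 0.0745, 0.057]
ee_rot: [[0.015, -1.0, 0.001], [-1.0, -0.015, -0.0], [0.0, -0.001, -1.0]]
wrist_force: [2.5, 1.5, -4.5]
gripper_width: 0.159
gripper_force: 30.0
```

```bash
python3 f.py
```

```text
ang -46.4 cam 2.394 rad 49.67 resist 2.86 radial 0.6 t 20.725
```

step_arm(linear=[[1.1,1.3,0],[1.1,1.4,0],[1.1,1.4,0],[1.0,1.4,0]], delta_rot=[[0,0,0],[0,0,0],[0,0,0],[0,0,0]], grip=[10,10,10,10])

```text
time_s: 21.22
tcp_pos: [0.6351, 0.07, 0.057]
ee_rot: [[0.015, -1.0, 0.001], [-1.0, -0.015, -0.0], [0.0, -0.001, -1.0]]
wrist_force: [5.2, 0.5, -6.5]
gripper_width: 0.155
gripper_force: 30.0
```

```bash
python3 f.py
```

```text
ang -54.4 cam 2.533 rad 49.66 resist 4.53 radial 2.59 t 21.225
```

step_arm(linear=[[1.2,1.3,0.5],[0.9,1.5,0],[0.8,1.5,0],[0.8,1.6,0]], delta_rot=[[0,0,0],[0,0,0],[0,0,0],[0,0,0]], grip=[10,10,10,10])

```text
time_s: 21.72
tcp_pos: [0.6299, 0.0666, 0.057]
ee_rot: [[0.015, -1.0, 0.003], [-1.0, -0.015, 0.0], [-0.0, -0.003, -1.0]]
wrist_force: [6.8, 0.2, -5.3]
gripper_width: 0.157
gripper_force: 30.0
```

```bash
python3 f.py
```

```text
ang -61.5 cam 2.659 rad 49.83 resist 6.13 radial 3.04 t 21.725
```

step_arm(linear=[[0.7,1.6,0],[0.7,1.6,0],[0.6,1.6,0]], delta_rot=[[0,0,0],[0,0,0],[0,0,0]], grip=[10,10,10])

```text
time_s: 22.1
tcp_pos: [0.6257, 0.0644, 0.057]
ee_rot: [[0.015, -1.0, 0.004], [-1.0, -0.015, 0.0], [-0.0, -0.004, -1.0]]
wrist_force: [7.2, -1.0, -5.5]
gripper_width: 0.156
gripper_force: 30.0
```

```bash
python3 f.py
```

```text
ang -67.0 cam 2.754 rad 49.92 resist 6.25 radial 3.68 t 22.1
```

step_arm(linear=[[0.4,0.0,0],[0,0,0]], delta_rot=[[0,0,0],[0,0,0]], grip=[10,10])

```text
time_s: 22.35
tcp_pos: [0.6251, 0.0641, 0.0569]
ee_rot: [[0.015, -1.0, 0.003], [-1.0, -0.015, 0.0], [-0.0, -0.003, -1.0]]
wrist_force: [5.7, -0.6, -4.6]
gripper_width: 0.156
gripper_force: 30.0
```

```bash
python3 f.py
```

```text
ang -67.8 cam 2.768 rad 50.01 resist 5.02 radial 2.68 t 22.35
```

step_arm(linear=[[0.3,0.8,0],[0.2,0.8,0],[0.2,0.8,0]], delta_rot=[[0,0,0],[0,0,0],[0,0,0]], grip=[10,10,10])

```text
time_s: 22.72
tcp_pos: [0.6233, 0.0634, 0.057]
ee_rot: [[0.015, -1.0, 0.004], [-1.0, -0.015, 0.0], [-0.0, -0.004, -1.0]]
wrist_force: [9.1, -0.6, -6.2]
gripper_width: 0.152
gripper_force: 30.0
```

```bash
python3 f.py
```

```text
ang -70.0 cam 2.806 rad 50.02 resist 8.33 radial 3.65 t 22.725
```

step_arm(linear=[[0,0,0]], delta_rot=[[0,0,0]], grip=[10])

```text
time_s: 22.85
tcp_pos: [0.6229, 0.0632, 0.0569]
ee_rot: [[0.015, -1.0, 0.003], [-1.0, -0.015, 0.0], [0.0, -0.003, -1.0]]
wrist_force: [6.8, -0.5, -5.2]
gripper_width: 0.157
gripper_force: 30.0
```

```bash
python3 - <<'E'
import runpy
from h import *
runpy.run_path("f.py")
c=capture("top");s=capture("scene")
runpy.run_path("f.py")
im=cv2.resize(c["img"][180:245,225:345],None,fx=6.5,fy=6.5,interpolation=cv2.INTER_CUBIC)
save("c5",im)
E
```

```text
ang -70.5 cam 2.815 rad 50.04 resist 6.26 radial 2.7 t 22.85
ang -70.5 cam 2.816 rad 50.04 resist 5.9 radial 3.1 t 22.95
```

View pics/c5.png

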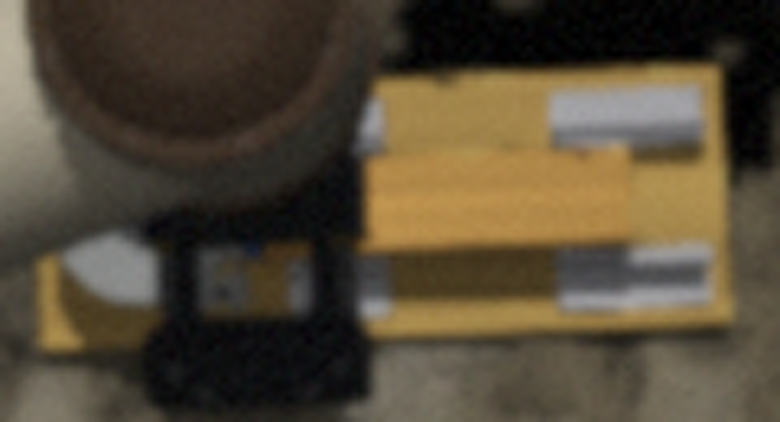

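```bash
cat > edge.py <<'E'
from h import *
# sub-pixel column of rail's rear end in the top picture (rows 206..214), average of captures
out=[]
for i in range(3):
    g=capture("top")["img"].astype(float);g=g[206:215,313:331,0]-1.0*g[206:215,313:331,2];m=g.mean(0)
    k=np.arange(313,331);d=-np.diff(m);w=np.clip(d,0,None);j=w.argmax();sl=slice(max(j-3,0),j+4)
    out.append((w[sl]*(k[:-1]+.5)[sl]).sum()/w[sl].sum())
print("edge",np.round(out,2),m.round(0)); c=capture("top"); e=np.mean(out)
y=atz(c,(e,210.4),.038)[1]*1000; print("rear y",round(y,2),"pin from axis",round(110.4-(y+70+96),1))
E
python3 edge.py; python3 f.py
```

```text
edge [321.16 321.34 321.45] [105. 104. 104. 105. 104. 104. 104. 103.  99.  94.  91.  92.  91.  92.
  92.  92.  92.  92.]
rear y -70.22 pin from axis 14.6
ang -70.6 cam 2.816 rad 50.05 resist 6.58 radial 2.32 t 23.15
```

step_arm(linear=[[0.5,0.4,0.4],[0.1,0.6,0],[0,0,0]], delta_rot=[[0,0,0],[0,0,0],[0,0,0]], grip=[10,10,10])

```text
time_s: 23.52
tcp_pos: [0.6223, 0.063, 0.0569]
ee_rot: [[0.016, -1.0, 0.004], [-1.0, -0.016, 0.0], [-0.0, -0.004, -1.0]]
wrist_force: [5.9, 0.6, -3.5]
gripper_width: 0.158
gripper_force: 30.0
```

```bash
python3 f.py;python3 edge.py; python3 f.py
```

```text
ang -71.3 cam 2.829 rad 50.08 resist 5.74 radial 1.31 t 23.525
edge [321.13 321.06 321.08] [104. 104. 105. 105. 104. 105. 105. 105.  99.  94.  92.  92.  92.  91.
  92.  92.  92.  92.]
rear y -69.68 pin from axis 14.1
ang -71.3 cam 2.83 rad 50.09 resist 6.31 radial 2.32 t 23.725
```

step_arm(linear=[[0.3,0.5,0],[0.2,0.5,0]], delta_rot=[[0,0,0],[0,0,0]], grip=[10,10])

```text
time_s: 23.98
tcp_pos: [0.6215, 0.0627, 0.0569]
ee_rot: [[0.016, -1.0, 0.005], [-1.0, -0.016, 0.001], [-0.001, -0.005, -1.0]]
wrist_force: [7.2, 0.9, -3.5]
gripper_width: 0.162
gripper_force: 30.0
```

```bash
python3 f.py; python3 -c "
from h import *
capture('scene')"; python3 f.py; python3 -c "
from h import *
capture('scene')"; python3 f.py
```

```text
ang -72.2 cam 2.845 rad 50.15 resist 7.13 radial 1.39 t 23.975
ang -72.2 cam 2.845 rad 50.14 resist 6.92 radial 2.0 t 24.025
ang -72.3 cam 2.846 rad 50.15 resist 6.9 radial 0.36 t 24.075
```

step_arm(linear=[[0,0,0],[0,0,0],[0,0,0],[0,0,-10],[0,0,-30],[0,0,-45],[0,30,-45],[30,50,0],[30,50,0],[0,0,0]], delta_rot=[[0,0,0],[0,0,0],[0,0,0],[0,0,0],[0,0,0],[0,0,0],[0,0,0],[0,0,0],[0,0,0],[0,0,0]], grip=[25,35,40,40,40,40,40,40,40,40])

```text
time_s: 25.32
tcp_pos: [0.4866, -0.0015, 0.1868]
ee_rot: [[0.013, -1.0, -0.001], [-1.0, -0.013, 0.0], [-0.0, 0.001, -1.0]]
wrist_force: [-0.7, 0.4, 0.0]
gripper_width: 0.46
gripper_force: 0.0
```

```bash
python3 - <<'E'
from h import *
c=capture("top");s=capture("scene");print(sense()["time_s"],sense()["tcp_pos"])
a=cv2.resize(c["img"][185:245,222:285],None,fx=6.2,fy=6.2,interpolation=cv2.INTER_CUBIC)
b=cv2.resize(s["img"][200:270,215:285],None,fx=5.7,fy=5.7,interpolation=cv2.INTER_CUBIC)
h=max(len(a),len(b));P=lambda i:cv2.copyMakeBorder(i,0,h-len(i),0,0,0)
im=np.hstack([P(a),P(b)]);print(im.shape);save("c6",im)
E
python3 edge.py
```

```text
25.425 [4.90808335e-01 1.62957860e-04 1.87254798e-01]
(399, 790, 3)
edge [321.07 321.17 321.07] [ 87. 101. 104. 105. 105. 104. 104. 103.  99.  93.  92.  92.  93.  92.
  92.  92.  92.  93.]
rear y -69.7 pin from axis 14.1
```

View pics/c6.png

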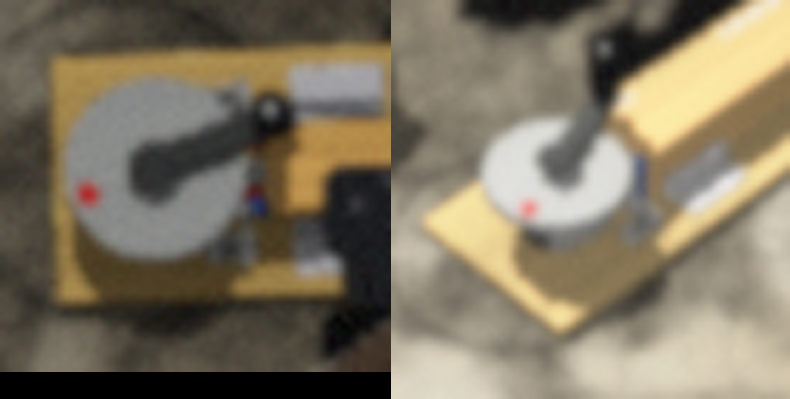

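```bash
python3 - <<'E'
from h import *
c=capture("top")
for n,y,z in(("rail front top",.0703,.038),("rail front bottom",.0703,.008),("pin",110.4e-3-.014,.033)):
    p=proj(c,[.608,y,z]);print(n,p.round(1),"crop x",((p[0]-222+.5)*6.2).round(0))
for r in(208,210,212,214,216): print(r,[tuple(int(v) for v in c["img"][r,u]) for u in range(260,272)])
E
```

```text
rail front top [263.3 210.8] crop x 259.0
rail front bottom [264.  211.9] crop x 263.0
pin [252.7 211.2] crop x 193.0
208 [(48, 48, 45), (53, 43, 41), (55, 41, 34), (50, 31, 22), (59, 40, 24), (74, 55, 28), (80, 58, 29), (88, 66, 37), (94, 71, 39), (112, 83, 47), (146, 108, 58), (174, 133, 72)]
210 [(88, 91, 85), (98, 95, 88), (90, 80, 66), (74, 64, 51), (76, 63, 44), (86, 65, 35), (91, 70, 37), (96, 72, 38), (125, 94, 50), (160, 121, 62), (176, 137, 72), (179, 137, 71)]
212 [(130, 131, 130), (108, 111, 110), (81, 82, 80), (75, 72, 70), (76, 68, 56), (93, 75, 48), (98, 74, 40), (108, 81, 42), (147, 113, 58), (180, 140, 73), (191, 149, 79), (183, 141, 75)]
214 [(131, 131, 129), (112, 106, 105), (76, 66, 63), (70, 57, 53), (79, 64, 51), (88, 71, 44), (94, 72, 42), (104, 78, 41), (145, 110, 59), (178, 138, 72), (187, 146, 78), (182, 140, 75)]
216 [(120, 114, 114), (93, 75, 75), (76, 44, 55), (67, 36, 54), (75, 49, 46), (87, 67, 44), (97, 74, 43), (107, 80, 40), (143, 109, 55), (180, 136, 73), (187, 148, 78), (181, 138, 72)]
```

The picture shows the hook closed, with the red dot at (88,193) now pointing away from the rail. The rail's shaded front end sits directly against the blue packing at (258,195), with no gap. The gripper is clear.

```bash
python3 -c "
from h import *
print(finish_job())"
```

```text
the job is handed in; nothing more can be done
None
```

I laid the rail in the channel, slid it against the buffer pins and released it. I then turned the cam until the push on the knob reached about 7 N (about 2.85 rad), let go with the gripper clear, and handed the job in after about 25 s. The last picture shows no gap between the rail and the packing. The hand-in call did not return a verdict.

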